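# Pull the trolley's hand brake up five clicks and hold it

## Task

The brake rod of the yellow pipe trolley on the bench is about to be adjusted. Take the hand-brake lever by its black rubber grip and pull it up from fully off by exactly five clicks of its ratchet, never going over a sixth, and stay there: finish still gripping the lever, holding it up at five clicks while the rod is adjusted. Leave the pipe coupling, the tin and the spanner where they are.

Things in the scene. Friction and masses are not known exactly. Their poses are not given: they have to be found in the camera images.
- brake_lever (a joint): Hand-brake lever of the trolley, a hinge, in rad: 0 = fully off (on its stop, lever 0.05 rad above level), growing as the grip is pulled up, travel 0.76. The ratchet clicks fall at about 0.10, 0.19, 0.27, 0.36, 0.45 (the fifth) and 0.54 (the sixth), 0.087 rad or 22 mm of grip travel apart.
- ratchet (a point): Toothed edge of the steel quadrant beside the lever, 75 mm from the hinge; a sprung pawl on the lever rides over its saw teeth. Pulling takes 10 to 19 N at the grip while the pawl climbs a tooth, falls to 5 to 10 N over the last 6 mm before each click and is back 6 mm after it. The lever goes up freely, never down: let go, it sinks to the last tooth clicked and stays.
- grip (a point): Centre of the black rubber grip, an oval bar 30 mm wide, 32 mm high, 130 mm long, 250 mm from the hinge, 202 mm above the bench when off, about 308 mm at five clicks. Own axes turn with the lever: y along it to the hinge, x sideways (parallel to the hinge axis), z up. Open 85 mm to both sides and 60 mm below. Pinched across its sides from above it turns easily between the fingers.
- lever_hinge (a point): Middle of the lever's pivot bolt, fixed on the trolley 190 mm above the bench. Axes: x = the hinge axis (level, across the trolley), y = level along the trolley, away from the grip, z up. At joint value q the grip's centre lies 250*cos(q+0.05) mm towards -y and 250*sin(q+0.05) mm up from here.
- button (a point): End face of the lever's release button, 15 mm steel, standing out 12 mm from the free end of the grip. It is linked to the pawl and twitches by 2 to 5 mm with each click; it is not needed here.
- trolley: Yellow pipe trolley with its deck off, fixed on the bench; place and heading vary. Origin on the bench 250 mm from the hinge, below the grip; y runs along it to the wheels. 900 mm long (y -180 to 720 mm), 40 mm square side rails at x = -120 and 120 mm, tops 130 mm up; wheels 160 mm across at y = 620 mm, outermost at x = 200 mm.
- coupling: Bystander: green plastic pipe coupling standing on end on the bench, a ring 114 mm across and 100 mm high. Origin at the centre of its underside.
- tin: Bystander: grey tin, 90 mm across, 105 mm high, on the bench. Origin at the centre of its underside.
- spanner: Bystander: steel spanner 200 mm long, 8 mm thick, lying on the bench along its own x. Origin at the middle of its underside.

How it is judged:
On the way, in this order (a step that is already met when the one before it is completed fails the run):
1. the rubber grip is held between the fingers with the lever still below its first click (contact force between the fingers and brake_lever above 3 N and x of the grasp point in the frame of grip between -0.022 and 0.022 m and y of the grasp point in the frame of grip between -0.07 and 0.07 m and z of the grasp point in the frame of grip between -0.035 and 0.035 m and value of joint brake_lever below 0.09 rad), for 0.2 s.
2. the lever has gone over its third click, still held by the grip (contact force between the fingers and brake_lever above 3 N and x of the grasp point in the frame of grip between -0.022 and 0.022 m and y of the grasp point in the frame of grip between -0.07 and 0.07 m and z of the grasp point in the frame of grip between -0.035 and 0.035 m and value of joint brake_lever above 0.268 rad), for 0.1 s.
3. the lever has gone over its fifth click, still held by the grip (contact force between the fingers and brake_lever above 3 N and x of the grasp point in the frame of grip between -0.022 and 0.022 m and y of the grasp point in the frame of grip between -0.07 and 0.07 m and z of the grasp point in the frame of grip between -0.035 and 0.035 m and value of joint brake_lever above 0.436 rad), for 0.2 s.
At the end, for the whole second after the job is handed in: The lever stays between its fifth and sixth click (0.436 to 0.53 rad), at rest, with the fingers still gripping the rubber grip (over 3 N, grasp point within 22 mm of the grip's centre sideways, 35 mm up or down, 70 mm along it) (all of step 3 and value of joint brake_lever below 0.53 rad and velocity of joint brake_lever between -0.05 and 0.05 rad/s); the arm keeps its last pose, push and grip.
It fails at once if the lever goes over a sixth click (value of joint brake_lever above 0.545 rad).
It fails at once if the coupling is moved by more than 30 mm or tipped over (distance of coupling from where it was at the start of the episode above 0.03 m or angle between coupling's own z axis and vertical above 0.5 rad).
It fails at once if the tin is moved by more than 30 mm or tipped over (distance of tin from where it was at the start of the episode above 0.03 m or angle between tin's own z axis and vertical above 0.5 rad).
It fails at once if the spanner is moved by more than 30 mm (distance of spanner from where it was at the start of the episode above 0.03 m).
It also fails if it takes over 61 s, if anything falls off the work surface, if the arm or the gripper's body presses on something with over 40 N, if the wrist force passes 120 N, or if a joint passes its speed limit or range.

## Robot

A 6-joint arm with a two-finger parallel gripper is mounted at the origin on the work surface. World frame = base frame: x ahead of the robot, y to its left, z up, the work surface at z = 0. Lengths are in m, angles in rad, forces in N, time in s.
With the tool pointing down it reaches from about 0.425 to 1.125 m from the base axis. Payload 14.9 kg.
Tool frame: the origin (TCP) lies at the very end of the fingers, on their centre line; the grasp point (between the pads) lies 19 mm behind it (env.grip_depth is the distance from the TCP to the grasp point, in m); z points along the fingers, y is the direction in which the jaws open and shut (so a half turn about z gives the same grasp; the last joint's range is limited). The gripper opens to 91 mm and grips with 3 to 60 N. Pads are 32 mm wide; open, the fingers measure 118 mm over their backs; the gripper's body (76 mm by 178 mm) begins 60 mm behind the grasp point.
Start: joints at [1.152, 0.379, 1.734, -0, 1.028, -0.033], TCP at [0.263, 0.649, 0.214] pointing down, gripper open.
Joint ranges: [-2.77, 2.77], [-0.74, 2.19], [0, 2.66], [-1.06, 4.2], [0.31, 2.87], [-3.08, 3.08]. Speed limits (rad/s): [1.89, 1.89, 2.39, 3.14, 3.14, 3.14].

## Interface

Orientations are given as a 3x3 rotation matrix whose columns are the frame's x, y, z axes.
In Python, from rig import env gives the robot as it stands. The module is installed in compiled form; this text tells all that it offers.
- The arm moves only by the tool play_rows, never from a script. Its argument "targets" is one flat list of numbers, 5 for each row, row after row: the opening, from 0 (shut) to 1 (fully open), then the shift along the tool's x, y, z each as a share of 500 mm, from -1 to 1, then the turn about the tool's z as a share of 180 degrees, from -1 to 1. In form: [hand, tx, ty, tz, roll, hand, tx, ty, tz, roll, ...]. A call has 1 to 10 rows; each row is the pose to reach, as a shift and turn from the pose commanded when the call began, along the tool's axes at that moment, turning the shorter way round; what a row does not reach only later rows make up. A row lasts 1/8 s, in which the tool goes at most 62.5 mm and 10.7 degrees, less where a joint would pass 70% of its speed; a pose out of reach is approached as far as the arm can. A call with a number of a shift or a turn outside -1 to 1 is refused whole. A call with a gripper value outside its range is refused whole. The fingers move at their own pace and stop on an object; the grip force is fixed at half the most. Time passes only in rows, so rows that repeat a pose let the fingers close. It gives the time, the measured TCP pose, the force and the opening at its end, in the units of the state.
- env.sense(): the state, without advancing time (a new reading comes with each control period).
- env.get_image(name): name is "scene" or "top" or "wrist"; returns a dict with "pixels" (480x640x3 uint8, red, green, blue), "z_map" (480x640 float32, m along the optical axis (not along the pixel's ray), 0 where there is no reading), "intrinsics" (3x3 intrinsics, pixels), "origin" and "orientation" of the camera in the world; the wrist camera has in their place "T_tool_cam" (4x4, takes a point from camera to tool coordinates, whose origin is the TCP and whose axes are the flange's). Camera axes: x right, y up, looking along -z (the intrinsics and any distortion apply to the point x, -y, -z); pixel columns grow to the right and rows downward; lengths in m; the calibration is good to about 2 mm. A picture is of the moment at which its call begins: read the wrist's pose just before it.
- env.job_done(): hands the job in, once; it reports no verdict.
The state is a dict: "time": time; "qpos": joint angles; "joint_vel": joint speeds; "effort": joint torques, N m; "eef_pos": TCP position; "eef_rot": TCP orientation; "wrist_force": force on the tool from outside, world axes, zero at the start; "moment": the same for the moment, N m; "grip_width": finger opening in m.
Only numpy, scipy, OpenCV 4.12 (cv2) and the standard library are available. Lean on these libraries where they do the work, as an engineer would, in place of code of your own. Each camera call takes 0.05 s, during which the arm holds its last target.

## Working session

There is one attempt and no reset: what is moved stays moved. The work goes in short steps, Python scripts to look and compute and a tool call to move; the robot and the scene stay as the last step left them, time stands still between calls to the robot, and variables do not carry over. Pictures are saved under pics/ and viewed, and the job is handed in when it is done.

Besides the shell and the picture viewer there is one more tool, called as a command line: name --argument value ..., lists and objects as JSON in quotes. play_rows: Moves the arm, as the interface text tells. Shift numbers are shares of 500 mm and turn numbers shares of 180 degrees, none past 1 either way. Its arguments: {"type":"object","properties":{"targets":{"type":"array"}},"required":["targets"]}

```bash
mkdir -p pics; cat > h.py <<'E'
import numpy as np, cv2
from rig import env
def save(name,fn):
    im=env.get_image(name); cv2.imwrite('pics/'+fn,im['pixels'][:,:,::-1]); return im
def world(im,depth=None):
    K=np.array(im['intrinsics']); z=im['z_map']; v,u=np.mgrid[0:480,0:640]
    P=np.stack([(u-K[0,2])/K[0,0]*z,-(v-K[1,2])/K[1,1]*z,-z],-1)
    return P@np.array(im['orientation']).T+np.array(im['origin'])
E
python3 - <<'E'
from h import *
s=env.sense(); print(s); print(env.grip_depth)
for n in('scene','top','wrist'):
    im=save(n,n+'0.png'); np.savez('pics/'+n+'0.npz',**im)
    print(n,{k:np.array(v).round(3).tolist() for k,v in im.items() if k not in('pixels','z_map')})
E
```

```text
{'time': 0.0, 'qpos': array([ 1.15171453e+00,  3.79403929e-01,  1.73478545e+00, -3.12421434e-05,
        1.02853366e+00, -3.33354968e-02]), 'joint_vel': array([-0.00112377,  0.00099721,  0.00031515,  0.00025834, -0.00033784,
        0.00012204]), 'effort': array([-1.91689542e-03, -7.63707232e+01, -4.34374559e+01,  6.51139417e-02,
        4.22105729e-02, -1.09186540e-04]), 'eef_pos': array([0.26324366, 0.64817391, 0.21328919]), 'eef_rot': array([[-9.26523965e-01,  3.76235502e-01, -4.35534362e-04],
       [ 3.76235754e-01,  9.26523377e-01, -1.04345521e-03],
       [ 1.09478747e-05, -1.13064985e-03, -9.99999361e-01]]), 'wrist_force': array([-0.5459314 , -0.06004143,  0.20721666]), 'moment': array([ 0.02143049, -0.03203845,  0.00247469]), 'grip_width': 0.0913822753959951}
0.0188
scene {'intrinsics': [[545.117, 0.0, 320.27], [0.0, 545.117, 249.052], [0.0, 0.0, 1.0]], 'origin': [1.31, 0.318, 0.992], 'orientation': [[-0.424, -0.66, 0.62], [0.906, -0.313, 0.286], [0.005, 0.683, 0.73]]}
top {'intrinsics': [[492.653, 0.0, 313.152], [0.0, 492.653, 244.843], [0.0, 0.0, 1.0]], 'origin': [0.516, -0.02, 1.162], 'orientation': [[-0.008, 0.996, -0.088], [-1.0, -0.008, -0.006], [-0.007, 0.088, 0.996]]}
wrist {'intrinsics': [[393.399, 0.0, 322.497], [0.0, 393.399, 241.573], [0.0, 0.0, 1.0]], 'T_tool_cam': [[-0.001, 0.955, 0.295, 0.084], [1.0, 0.001, -0.0, 0.0], [-0.001, 0.295, -0.955, -0.171], [0.0, 0.0, 0.0, 1.0]]}
```

View pics/scene0.png

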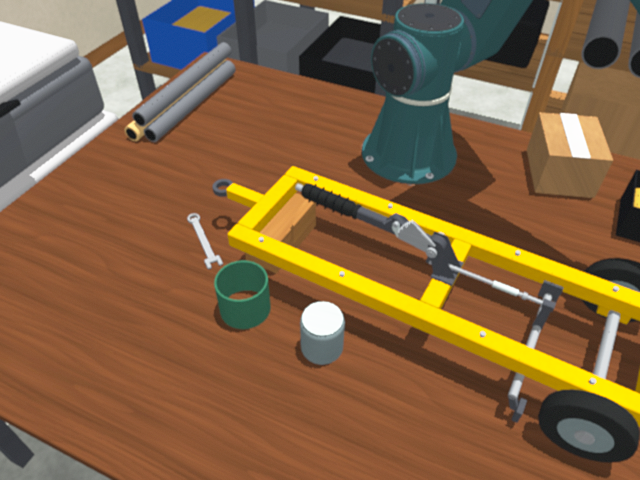

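View pics/top0.png

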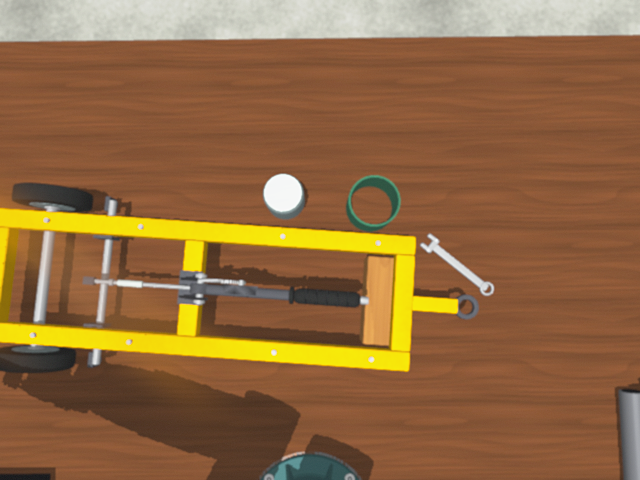

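View pics/wrist0.png

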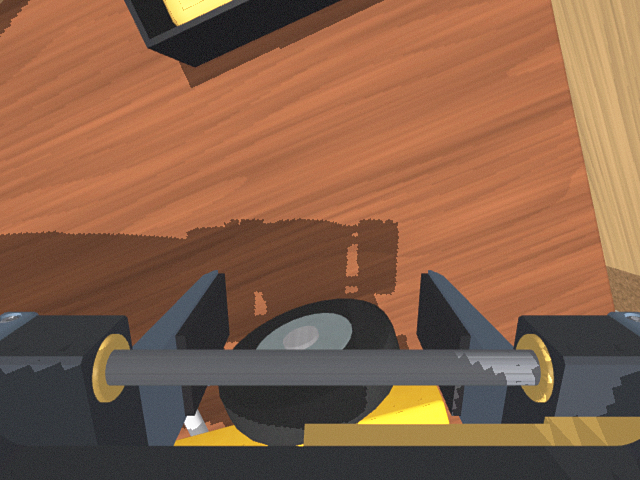

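The top view shows the grip (black, about columns 290–360, row 297) with the lever running left to the hinge near (190,288). The coupling is at (373,202), the tin at (284,195) and the spanner at (460,265). In the scene view the grip runs from (305,190) to (357,212).

```bash
python3 - <<'E'
from h import *
for n,box in(('top',(270,280,375,315)),('scene',(290,175,365,222))):
    im=dict(np.load(f'pics/{n}0.npz')); W=world(im); p=im['pixels'].astype(int)
    x0,y0,x1,y1=box
    m=np.zeros((480,640),bool); m[y0:y1,x0:x1]=True
    m&=(p.max(2)<60)&(im['z_map']>0)
    Q=W[m]; print(n,m.sum(),np.percentile(Q,[2,25,50,75,98],axis=0).round(3).tolist())
    Q=Q[(Q[:,2]>.17)&(Q[:,2]<.26)]
    c=Q[:,:2].mean(0); u,s,vt=np.linalg.svd(Q[:,:2]-c); a=vt[0]; t=(Q[:,:2]-c)@a; w=(Q[:,:2]-c)@vt[1]
    print(len(Q),c,a,np.percentile(t,[0,1,50,99,100]).round(4),np.percentile(w,[0,1,50,99,100]).round(4),Q[:,2].max(), np.percentile(Q[:,2],[5,50,95]))
# rails yellow, z~0.13
im=dict(np.load('pics/top0.npz')); W=world(im); p=im['pixels'].astype(int)
m=(p[...,0]>180)&(p[...,1]>150)&(p[...,2]<80)&(abs(W[...,2]-.13)<.01)
Q=W[m][:,:2].astype(np.float32); print(cv2.minAreaRect(Q),Q.min(0),Q.max(0))
big=cv2.resize(im['pixels'][255:345,150:430,::-1],None,fx=2.8,fy=2.8,interpolation=cv2.INTER_CUBIC); cv2.imwrite('pics/crop.png',big)
E
```

```text
top 851 [[0.483, -0.097, 0.209], [0.492, -0.069, 0.215], [0.5, -0.034, 0.217], [0.506, -0.002, 0.219], [0.514, 0.029, 0.222]]
851 [ 0.4992478  -0.03499606] [-0.07680624 -0.99704604] [-0.0671 -0.0653  0.      0.0639  0.0658] [-0.0146 -0.0136  0.0006  0.0131  0.0143] 0.2249935547503108 [0.21107353 0.21723328 0.22142084]
scene 808 [[0.492, -0.094, 0.195], [0.504, -0.062, 0.206], [0.51, -0.029, 0.213], [0.514, 0.002, 0.217], [0.519, 0.032, 0.221]]
808 [ 0.50840141 -0.03018306] [0.07389231 0.99726623] [-0.0685 -0.0662  0.0012  0.0636  0.065 ] [-0.0106 -0.0089 -0.0023  0.0161  0.0195] 0.22298112872286002 [0.19709267 0.21280248 0.21968589]
((0.5145334005355835, 0.1749635636806488), (0.9802599549293518, 0.27976876497268677), 85.57221221923828) [ 0.3462795  -0.31348115] [0.6913374  0.65287024]
```

View pics/crop.png

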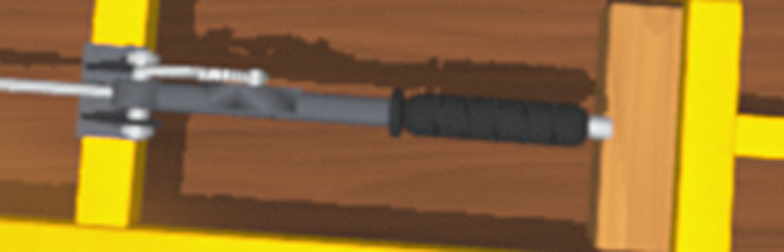

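```bash
cat >> h.py <<'E'
C=np.array([.4995,-.0345]); Y=np.array([.0768,.99705]); H=C+.2497*Y
def tgt(q,dz=0.): # TCP target for lever value q
    return np.array([*(H-.25*np.cos(q+.05)*Y), .19+.25*np.sin(q+.05)-.0188+dz])
def rel(p):
    s=env.sense(); R=np.array(s['eef_rot']); return (R.T@(p-s['eef_pos'])/.5)
def info():
    s=env.sense(); R=s['eef_rot']; p=s['eef_pos']+R[:,2]*-.0188
    Y3=np.array([*Y,0]); d=p-np.array([*H,.19])
    ang=np.arctan2(d[2],-d@Y3)-.05
    print('t',round(s['time'],2),'tcp',s['eef_pos'].round(4),'q_est',round(ang,3),'r',round(np.hypot(d[2],d@Y3),4),'side',round(d@np.array([Y[1],-Y[0],0]),4),'F',s['wrist_force'].round(1),'M',s['moment'].round(2),'w',round(s['grip_width'],4),'yaw err deg',round(np.degrees(np.arctan2(*(R[:2,1][::-1])))-np.degrees(np.arctan2(-Y[0],Y[1])),2))
E
python3 - <<'E'
from h import *
info(); print(H, rel(tgt(0)), rel(tgt(0,.12)))
E
```

```text
t 0.15 tcp [0.2633 0.6483 0.2134] q_est 2.99 r 0.4151 side -0.2879 F [-0.5 -0.7 -0.3] M [ 0.01  0.03 -0.01] w 0.0911 yaw err deg 72.3
[0.51867696 0.21446339] [-0.95149244 -1.0873373   0.06037794] [-0.95148494 -1.08754694 -0.17962196]
```

play_rows --targets '[1,0,0,-0.12,0,1,-0.04,-0.04,-0.2,0.03,1,-0.12,-0.13,-0.2,0.08,1,-0.2,-0.22,-0.2,0.13,1,-0.28,-0.31,-0.2,0.18,1,-0.36,-0.4,-0.2,0.23,1,-0.44,-0.49,-0.2,0.28,1,-0.52,-0.58,-0.2,0.33,1,-0.6,-0.67,-0.2,0.37,1,-0.68,-0.76,-0.2,0.4]'

```text
time: 1.4
eef_pos: [0.4356, 0.1667, 0.3141]
eef_rot: [[0.075, 0.997, 0.0], [0.997, -0.075, 0.0], [0.0, 0.0, -1.0]]
wrist_force: [0.5, 0.3, -0.2]
grip_width: 0.0912
```

```bash
python3 - <<'E'
from h import *
info(); print(rel(tgt(0)), rel(tgt(0,.12)))
E
```

```text
t 1.4 tcp [0.4356 0.1667 0.3141] q_est 1.159 r 0.1527 side -0.0791 F [ 0.5  0.3 -0.2] M [-0.07  0.07  0.01] w 0.0912 yaw err deg 0.11
[-0.39169482  0.15737291  0.26076697] [-0.39166085  0.15747959  0.020767  ]
```

play_rows --targets '[1,-0.1,0.04,0,0,1,-0.2,0.08,0,0,1,-0.3,0.12,0.02,0,1,-0.39,0.157,0.04,0,1,-0.39,0.157,0.08,0,1,-0.39,0.157,0.08,0,1,-0.39,0.157,0.08,0]'

```text
time: 2.28
eef_pos: [0.4999, -0.0312, 0.2745]
eef_rot: [[0.071, 0.997, 0.0], [0.997, -0.071, -0.0], [0.0, 0.0, -1.0]]
wrist_force: [-0.1, 0.8, -0.2]
grip_width: 0.091
```

```bash
python3 - <<'E'
from h import *
info(); print(rel(tgt(0)))
s=env.sense(); im=save('wrist','wrist1.png'); save('scene','scene1.png')
T=np.array(im['T_tool_cam']);K=im['intrinsics'];z=im['z_map'];v,u=np.mgrid[0:480,0:640]
P=np.stack([(u-K[0,2])/K[0,0]*z,-(v-K[1,2])/K[1,1]*z,-z],-1)@T[:3,:3].T+T[:3,3]
W=P@s['eef_rot'].T+s['eef_pos']
p=im['pixels'].astype(int)
m=(p.max(2)<60)&(z>0)&(abs(W[...,2]-.21)<.015)&(np.hypot(*(W[...,:2]-C).transpose(2,0,1))<.09)
Q=W[m]; 
if len(Q):
    d=Q[:,:2]-C; print(len(Q),np.percentile(d@Y,[0,1,50,99,100]).round(4),np.percentile(d@[Y[1],-Y[0]],[0,1,50,99,100]).round(4),Q[:,2].max())
E
```

```text
t 2.27 tcp [ 0.4999 -0.0312  0.2745] q_est 0.347 r 0.2672 side 0.0001 F [-0.1  0.8 -0.2] M [-0.02  0.03  0.  ] w 0.091 yaw err deg 0.33
[-0.00662287 -0.00031357  0.18164237]
8988 [-0.059  -0.055   0.0111  0.0675  0.0893] [-0.0184 -0.0165 -0.0016  0.0131  0.0149] 0.22090192317067586
```

View pics/wrist1.png

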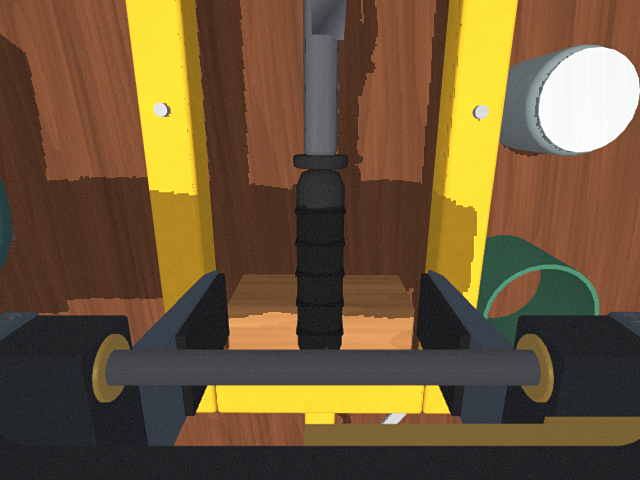

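View pics/scene1.png

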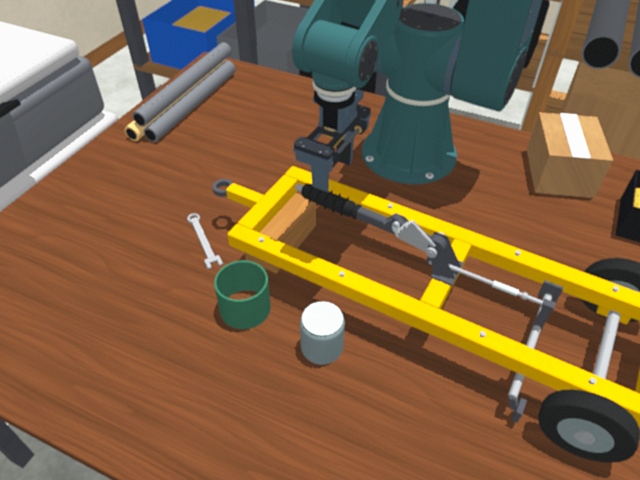

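The grip at (320,170–345) lies centred between the open fingers (columns 225 and 418), 1–2 mm off. I'll descend 90 mm and close.

play_rows --targets '[1,-0.006,-0.002,0.06,0,1,-0.006,-0.002,0.11,0,1,-0.006,-0.002,0.15,0,1,-0.006,-0.002,0.18,0,1,-0.006,-0.002,0.18,0,0.6,-0.006,-0.002,0.18,0,0.4,-0.006,-0.002,0.18,0,0.3,-0.006,-0.002,0.18,0]'

```text
time: 3.38
eef_pos: [0.4988, -0.0345, 0.1844]
eef_rot: [[0.072, 0.997, 0.001], [0.997, -0.072, -0.0], [-0.0, 0.001, -1.0]]
wrist_force: [0.8, 1.1, 0.2]
grip_width: 0.0643
```

```bash
python3 - <<'E'
from h import *
info()
E
```

```text
t 3.38 tcp [ 0.4988 -0.0345  0.1844] q_est 0.003 r 0.2501 side -0.0007 F [0.8 1.1 0.2] M [-0.13  0.02 -0.02] w 0.0643 yaw err deg 0.3
```

play_rows --targets '[0.3,0,0,0,0,0.2,0,0,0,0,0.1,0,0,0,0,0,0,0,0,0,0,0,0,0,0,0,0,0,0,0,0,0,0,0,0,0,0,0,0,0,0,0,0,0,0]'

```text
time: 4.5
eef_pos: [0.4978, -0.0344, 0.1837]
eef_rot: [[0.072, 0.997, -0.002], [0.997, -0.072, 0.0], [0.0, -0.002, -1.0]]
wrist_force: [-4.5, -0.7, 3.4]
grip_width: 0.0297
```

```bash
python3 - <<'E'
from h import *
info(); save('scene','scene2.png'); save('wrist','wrist2.png')
for q in (.0,.05,.1,.15,.2,.25,.3,.35,.4,.45,.48): print(q,(rel(tgt(q))-rel(tgt(0))).round(4))
E
```

```text
t 4.5 tcp [ 0.4978 -0.0344  0.1837] q_est -0.0 r 0.2501 side -0.0016 F [-4.5 -0.7  3.4] M [-0.11  0.82 -0.46] w 0.0297 yaw err deg 0.26
0.0 [0. 0. 0.]
0.05 [ 0.0019 -0.     -0.0249]
0.1 [ 0.005  -0.0001 -0.0497]
0.15 [ 0.0094 -0.0001 -0.0743]
0.2 [ 0.0149 -0.0001 -0.0987]
0.25 [ 2.170e-02 -1.000e-04 -1.228e-01]
0.3 [ 2.970e-02 -1.000e-04 -1.465e-01]
0.35 [ 3.890e-02 -1.000e-04 -1.697e-01]
0.4 [ 4.920e-02 -1.000e-04 -1.925e-01]
0.45 [ 6.060e-02 -1.000e-04 -2.147e-01]
0.48 [ 6.800e-02 -1.000e-04 -2.278e-01]
```

View pics/wrist2.png

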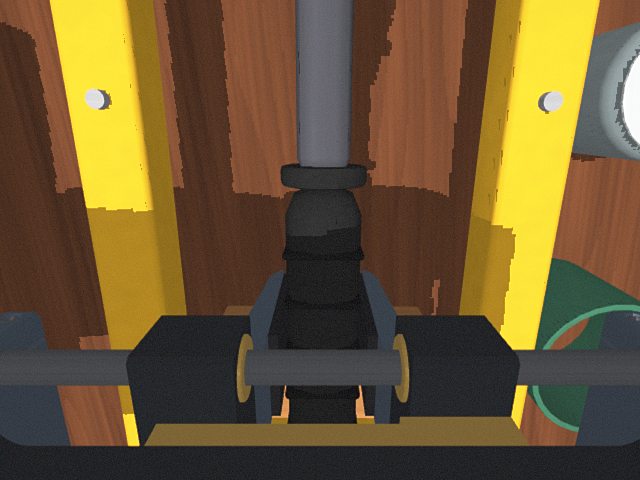

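The fingers hold the grip at (322,300), width 29.7 mm as given. Pulling along the arc now, first to about 0.2 rad.

play_rows --targets '[0,0.001,0,-0.012,0,0,0.002,0,-0.025,0,0,0.0035,0,-0.037,0,0,0.005,0,-0.05,0,0,0.007,0,-0.062,0,0,0.0095,0,-0.074,0,0,0.012,0,-0.086,0,0,0.015,0,-0.099,0,0,0.015,0,-0.099,0,0,0.015,0,-0.099,0]'

```text
time: 5.85
eef_pos: [0.4985, -0.0267, 0.2339]
eef_rot: [[0.072, 0.997, -0.002], [0.997, -0.072, 0.001], [0.0, -0.002, -1.0]]
wrist_force: [-10.2, 3.6, -8.2]
grip_width: 0.0299
```

```bash
cat >> h.py <<'E'
def lever(tag):
    """independent lever angle from scene/top view depth: grey lever shank + grip points"""
    for n in('scene','top'):
        im=save(n,f'{n}_{tag}.png'); W=world(im); z=im['z_map']
        d=W-np.array([*H,.19]); along=-(d[...,:2]@Y); side=d[...,:2]@np.array([Y[1],-Y[0]])
        p=im['pixels'].astype(int)
        m=(z>0)&(abs(side)<.012)&(along>.10)&(along<.315)&(d[...,2]>-.02)&(d[...,2]<.25)&(p.max(2)<150)&(p.max(2)-p.min(2)<40)
        for lo,hi in((.11,.17),(.17,.32)):
            r=np.hypot(along,d[...,2]); k=m&(r>lo)&(r<hi)
            if k.sum()>20: print(n,lo,k.sum(),'med elev',np.median(np.arctan2(d[...,2][k],along[k])).round(3))
E
python3 - <<'E'
from h import *
info(); lever('a')
E
```

```text
t 5.85 tcp [ 0.4985 -0.0267  0.2339] q_est 0.203 r 0.25 side -0.0016 F [-10.2   3.6  -8.2] M [ 0.2   1.64 -0.62] w 0.0299 yaw err deg 0.29
scene 0.11 338 med elev 0.309
scene 0.17 631 med elev 0.333
top 0.11 293 med elev 0.338
```

View pics/scene_a.png

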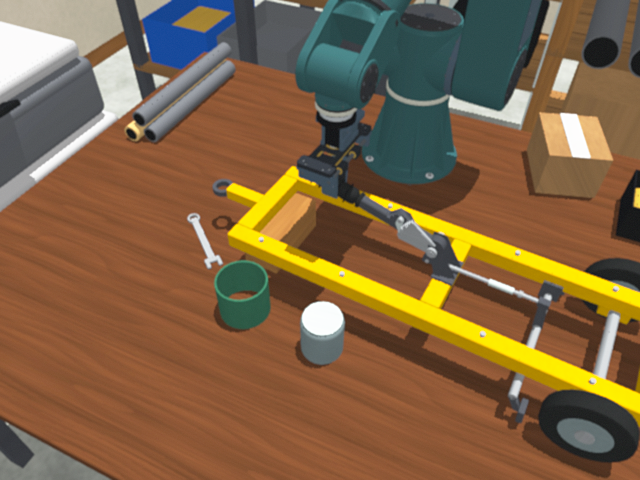

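play_rows --targets '[0,0.003,-0.002,-0.012,0,0,0.007,-0.003,-0.024,0,0,0.011,-0.003,-0.036,0,0,0.015,-0.003,-0.048,0,0,0.02,-0.003,-0.06,0,0,0.024,-0.003,-0.071,0,0,0.027,-0.003,-0.078,0,0,0.03,-0.003,-0.085,0,0,0.03,-0.003,-0.085,0,0,0.03,-0.003,-0.085,0]'

```text
time: 7.2
eef_pos: [0.4996, -0.0118, 0.2769]
eef_rot: [[0.072, 0.997, 0.002], [0.997, -0.072, 0.0], [0.0, 0.002, -1.0]]
wrist_force: [4.4, 2.5, -13.9]
grip_width: 0.03
```

```bash
python3 - <<'E'
from h import *
info(); lever('b'); print(rel(tgt(.48)),rel(tgt(.42)))
E
```

```text
t 7.2 tcp [ 0.4996 -0.0118  0.2769] q_est 0.386 r 0.2505 side -0.0017 F [  4.4   2.5 -13.9] M [-0.02 -0.65 -0.54] w 0.03 yaw err deg 0.3
scene 0.11 339 med elev 0.482
scene 0.17 541 med elev 0.491
top 0.11 136 med elev 0.512
[ 0.02272527  0.00350726 -0.04133043] [ 0.00833909  0.00336779 -0.01501029]
```

play_rows --targets '[0,0.003,0,-0.005,0,0,0.005,0,-0.009,0,0,0.005,0,-0.009,0]'

```text
time: 7.68
eef_pos: [0.4997, -0.0097, 0.2812]
eef_rot: [[0.071, 0.997, 0.002], [0.997, -0.071, -0.001], [-0.001, 0.002, -1.0]]
wrist_force: [7.3, -2.1, -17.5]
grip_width: 0.0302
```

play_rows --targets '[0,0.0025,0,-0.0045,0,0,0.0025,0,-0.0045,0]'

```text
time: 7.92
eef_pos: [0.4998, -0.0086, 0.2835]
eef_rot: [[0.071, 0.997, 0.002], [0.997, -0.071, -0.001], [-0.001, 0.002, -1.0]]
wrist_force: [6.4, -2.6, -16.1]
grip_width: 0.0301
```

play_rows --targets '[0,0.0025,0,-0.0045,0,0,0.0025,0,-0.0045,0]'

```text
time: 8.18
eef_pos: [0.5, -0.0073, 0.2858]
eef_rot: [[0.071, 0.997, 0.002], [0.997, -0.071, -0.001], [-0.001, 0.002, -1.0]]
wrist_force: [5.8, -2.6, -15.7]
grip_width: 0.03
```

play_rows --targets '[0,0.0025,0,-0.0045,0,0,0.0025,0,-0.0045,0]'

```text
time: 8.43
eef_pos: [0.5, -0.0061, 0.2882]
eef_rot: [[0.071, 0.997, 0.002], [0.997, -0.071, -0.001], [-0.001, 0.002, -1.0]]
wrist_force: [6.3, -3.5, -14.1]
grip_width: 0.0299
```

```bash
python3 - <<'E'
from h import *
info()
E
```

```text
t 8.43 tcp [ 0.5    -0.0061  0.2882] q_est 0.436 r 0.2504 side -0.0017 F [  6.3  -3.5 -14.1] M [-1.06 -0.59 -0.47] w 0.0299 yaw err deg 0.31
```

play_rows --targets '[0,0.0025,0,-0.0045,0,0,0.0025,0,-0.0045,0]'

```text
time: 8.68
eef_pos: [0.5001, -0.0048, 0.2906]
eef_rot: [[0.071, 0.997, 0.002], [0.997, -0.071, -0.001], [-0.001, 0.003, -1.0]]
wrist_force: [5.4, -1.3, -13.0]
grip_width: 0.0299
```

play_rows --targets '[0,0.0025,0,-0.0045,0,0,0.0025,0,-0.0045,0]'

```text
time: 8.93
eef_pos: [0.5003, -0.0034, 0.2931]
eef_rot: [[0.071, 0.997, 0.003], [0.997, -0.071, -0.001], [-0.0, 0.003, -1.0]]
wrist_force: [3.5, -1.7, -5.4]
grip_width: 0.0299
```

```bash
python3 - <<'E'
from h import *
info(); lever('c')
E
```

```text
t 8.93 tcp [ 0.5003 -0.0034  0.2931] q_est 0.459 r 0.2503 side -0.0017 F [ 3.5 -1.7 -5.4] M [-0.85 -0.29 -0.52] w 0.0299 yaw err deg 0.31
scene 0.11 328 med elev 0.549
scene 0.17 513 med elev 0.558
top 0.11 47 med elev 0.577
```

play_rows --targets '[0,0.0025,0,-0.0045,0,0,0.0025,0,-0.0045,0]'

```text
time: 9.28
eef_pos: [0.5003, -0.0024, 0.2948]
eef_rot: [[0.071, 0.997, 0.002], [0.997, -0.071, -0.001], [-0.001, 0.002, -1.0]]
wrist_force: [6.1, -3.8, -7.3]
grip_width: 0.0301
```

play_rows --targets '[0,0.0025,0,-0.0045,0,0,0.0025,0,-0.0045,0]'

```text
time: 9.52
eef_pos: [0.5004, -0.0013, 0.2967]
eef_rot: [[0.071, 0.997, 0.002], [0.997, -0.071, -0.001], [-0.001, 0.003, -1.0]]
wrist_force: [10.0, -7.0, -12.4]
grip_width: 0.0296
```

```bash
python3 - <<'E'
from h import *
info(); lever('d')
E
```

```text
t 9.53 tcp [ 0.5004 -0.0013  0.2967] q_est 0.475 r 0.2502 side -0.0017 F [ 10.   -7.  -12.4] M [-1.61 -1.3  -0.52] w 0.0296 yaw err deg 0.31
scene 0.11 319 med elev 0.563
scene 0.17 510 med elev 0.572
top 0.11 22 med elev 0.593
```

```bash
python3 - <<'E'
from h import *
for n in('scene','top'):
    im=dict(np.load(f'pics/{n}0.npz')); W=world(im); z=im['z_map']
    d=W-np.array([*H,.19]); along=-(d[...,:2]@Y); side=d[...,:2]@np.array([Y[1],-Y[0]]); p=im['pixels'].astype(int)
    m=(z>0)&(abs(side)<.012)&(along>.10)&(along<.315)&(d[...,2]>-.02)&(d[...,2]<.25)&(p.max(2)<150)&(p.max(2)-p.min(2)<40)
    r=np.hypot(along,d[...,2])
    for lo,hi in((.11,.17),(.17,.32)):
        k=m&(r>lo)&(r<hi); print(n,lo,k.sum(),np.median(np.arctan2(d[...,2][k],along[k])).round(3))
E
```

```text
scene 0.11 336 0.115
scene 0.17 580 0.103
top 0.11 362 0.147
top 0.17 940 0.11
```

play_rows --targets '[0,0.0025,0,-0.0045,0,0,0.0025,0,-0.0045,0,0,0.0025,0,-0.0045,0]'

```text
time: 10.0
eef_pos: [0.5005, -0.0001, 0.2986]
eef_rot: [[0.071, 0.997, 0.002], [0.997, -0.071, -0.001], [-0.001, 0.002, -1.0]]
wrist_force: [11.2, -6.0, -15.6]
grip_width: 0.03
```

```bash
python3 - <<'E'
from h import *
info(); lever('e'); save('wrist','wrist_e.png')
E
```

```text
t 10.0 tcp [ 5.005e-01 -1.000e-04  2.986e-01] q_est 0.484 r 0.2501 side -0.0017 F [ 11.2  -6.  -15.6] M [-1.62 -1.62 -0.46] w 0.03 yaw err deg 0.31
scene 0.11 317 med elev 0.574
scene 0.17 491 med elev 0.581
```

View pics/scene_e.png

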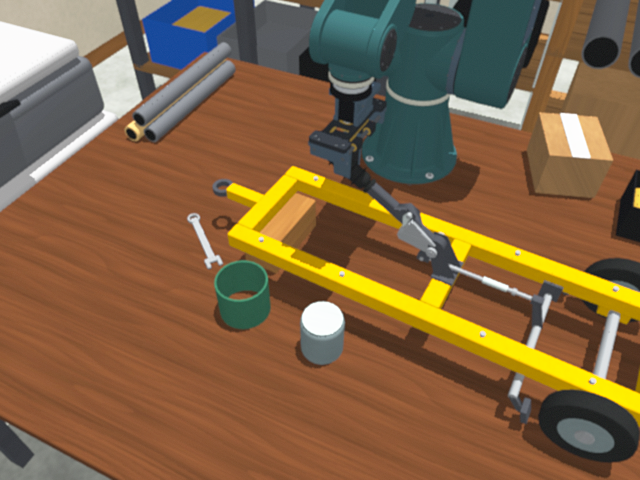

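View pics/wrist_e.png

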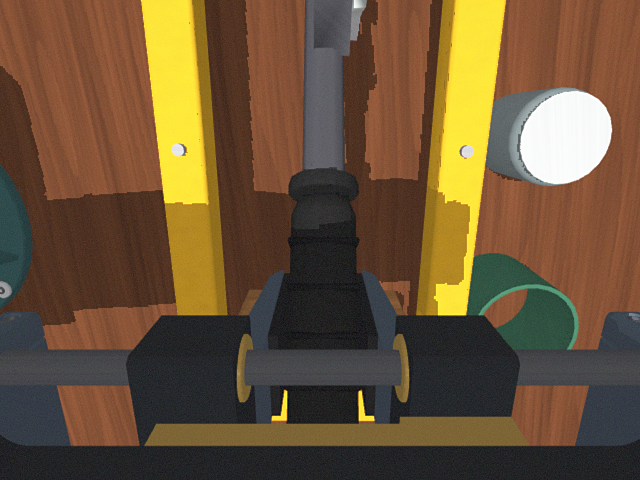

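The scene view shows the lever raised at (345–410, 170–215) with the bystanders unmoved. In the wrist view the grip is still between the fingers at (323,310). The force is back up past the fifth click's dip, so I'll let it settle and hand in.

play_rows --targets '[0,0,0,0,0,0,0,0,0,0,0,0,0,0,0,0,0,0,0,0]'

```text
time: 10.65
eef_pos: [0.5005, -0.0, 0.2986]
eef_rot: [[0.071, 0.997, 0.002], [0.997, -0.071, -0.001], [-0.001, 0.002, -1.0]]
wrist_force: [10.8, -6.0, -16.5]
grip_width: 0.0302
```

```bash
python3 - <<'E'
from h import *
info(); env.job_done(); info()
E
```

```text
t 10.65 tcp [ 0.5005 -0.      0.2986] q_est 0.484 r 0.2501 side -0.0017 F [ 10.8  -6.  -16.5] M [-1.64 -1.61 -0.48] w 0.0302 yaw err deg 0.31
the job is handed in; nothing more can be done
the job is handed in; nothing more can be done
```

I gripped the black rubber grip from above and pulled the lever up past its fifth click. The arm is still holding it there, and I handed the job in at 10.65 s. The hand-in reported no verdict.

- **Click count:** The pull force dropped from about 14 N to 5 N at an estimated 0.46 rad, the fifth click. It then rose again to about 16 N, so the lever is past that click and short of the sixth.
- **Lever angle:** The last checks disagreed slightly: 0.484 rad from the arm's pose and about 0.46 to 0.48 rad from the camera. Both lie inside the 0.436–0.53 rad band.
- **Grip:** The fingers are 30 mm apart on the rubber grip. The grasp point is about 2 mm off centre sideways and shows no clear slip.
- **Sideways load:** A sideways force of about 11 N remains at the wrist, well under the limit.
- **Surroundings:** The coupling, tin and spanner look unmoved in the last picture. I judged this by eye and did not measure it.

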